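Push the grease gun onto the pulley-end bearing and hold the stroke

TASK

Slide the push-type grease gun out of its slotted holder and press its coupler squarely onto the tilted grease nipple of the bearing next to the belt pulley until it snaps on. Then keep pushing in line with the nipple until the barrel has gone more than half way down its sprung stroke, and finish while holding it there: the gun still gripped, square on the nipple and pushed in. Leave the pliers, the block of drills and the V-block undisturbed.

Things in the scene. Friction and masses are not known exactly. Their poses are not given: they have to be found in the camera images.
- grease_gun: push-type grease gun, loose, 0.4 kg, hanging upright in the holder. The body is its aluminium barrel: origin at the centre of the barrel's flat underside, z along its axis, away from the nozzle (up at first). Above the underside: round flange, diameter 36 mm, 0 to 16 mm; hexagonal grip 16 to 58 mm; dark end cap, diameter 36 mm, 58 to 72 mm. A steel nozzle comes out of the underside
- gun_grip (a point): middle of the gun's hexagonal grip, on its axis, 38 mm from the barrel's underside; axes of the gun. 30 mm across flats; flats face +y and -y, and 60 degrees to either side of these
- nozzle (a joint): how far the nozzle is pushed into the barrel against its spring, 0 (relaxed) to 0.014 m (full stroke). The spring starts at 10 N and rises to 18 N at full stroke
- coupler_mouth (a point): centre of the open end of the coupler (steel, diameter 30 mm, 36 mm long with its cone) at the end of the gun's 11 mm nozzle tube, on the gun's axis, 62 mm from the barrel's underside when relaxed; axes of the gun, z into the coupler. Bore 19 mm; 6 mm inside it four sprung jaws, lips 11 mm apart, spread over the nipple's ball at 7 to 13 N and snap in behind it
- coupler_seat (a point): point on the gun's axis 13.2 mm inside the coupler mouth, where the centre of the nipple's ball lies once it has snapped in and rests against the seal; axes of the gun
- nipple_left: large brass grease nipple on the pillow block at the +y end of the bearing unit. Origin at the centre of its ball head, diameter 16 mm; z points outwards along the nipple, tilted 35 degrees from vertical towards the unit's front (-x). Below the ball a 10 mm neck, spreading at its foot to a hexagon, 19 mm across flats, whose top is 17.5 mm below the ball's centre
- nipple_right: the same kind of nipple, same axes, on the pillow block at the -y end of the bearing unit
- bearing_unit: fixed: steel plate 160 x 230 x 10 mm carrying two grey cast pillow blocks, 75 mm to either side of its middle, and a 25 mm shaft along y, 52 mm above the bench. Origin on the bench under the plate's middle; x points to the rear, both nipples lean to the front (-x). Castings reach 88 mm above the bench; the centres of the ball heads lie 106 mm above it
- pulley: fixed aluminium V-belt pulley, 72 mm in diameter, on one end of the shaft, outside one of the two bearings, 125 mm from the middle; which end varies. Origin at its centre, y along the shaft
- set_collar: fixed steel collar, 42 mm in diameter and 14 mm wide, on the other end of the shaft. Origin at its centre
- holder: fixed sheet-steel holder: base plate 104 x 90 x 8 mm, upright at the rear, and a shelf 6 mm thick, 60 mm wide, its top 90 mm above the bench. The gun's flange rests on the shelf, its tube stands in a slot, the coupler hangs below, 20 mm under the shelf and too wide for the slot. Origin on the bench under the gun's place; nothing stands above the shelf but the gun
- slot_front (a point): open front end of the holder's 16 mm wide slot, at shelf-top height, 41 mm from the gun's place towards the holder's -x; axes of the holder. A rolled lip 3 mm high crosses the shelf's front on both sides of the slot: lift the gun 6 to 12 mm, then draw it out level towards the holder's -x until the flange is past this point
- pliers: loose pliers lying in front of the bearing unit, 166 mm long, 14 mm high. To be left alone. Origin under the middle
- drill_block: loose beech block with twist drills, 50 x 110 x 74 mm, behind the holder. To be left alone. Origin under the middle
- v_block: loose steel V-block, 45 x 44 x 34 mm, right of the holder. To be left alone. Origin under the middle
There are look-alikes about, which are no part of the job. Leave any green look-alike of the grease_gun alone. There is more than one size of the holder; the job needs the larger.

How it is judged:
By the outcome, as a careful person would: the job done as asked, in the order asked, and still so for the second after the job is handed in, while the arm keeps its last pose, push and grip.
It also fails if it takes over 42 s, if anything falls off the work surface, if the arm or the gripper's body presses on something with over 40 N, if the wrist force passes 120 N, or if a joint passes its speed limit or range.

ROBOT

A 6-joint arm with a two-finger parallel gripper is mounted at the origin on a cart in front of the work surface, level with it; the furniture and walls round the work are solid. World frame = base frame: x ahead of the robot, y to its left, z up, the work surface at z = 0. Lengths are in m, angles in rad, forces in N, time in s.
With the tool pointing down it reaches from about 0.25 to 0.725 m from the base axis. Payload 4 kg.
Tool frame: the origin (TCP) lies on the centre line of the jaws, within the pads' length; the fingertips stand 17 mm ahead of it and the grasp point (between the pads) lies 2 mm behind it; z points along the fingers, x is the direction in which the jaws open and shut, and the axes are right-handed (so a half turn about z gives the same grasp; the last joint's range is limited). The gripper opens to 85 mm and grips with 20 to 120 N. Pads are 22 mm wide; open, the fingers measure 114 mm over their backs; the gripper's body (76 mm by 85 mm) begins 54 mm behind the grasp point. The pads swing forward as they close: fully open they stand 13 mm farther back than shut.
Start: joints at [-1.24, 0.241, 0.005, 1.335, 0, 1.571], TCP at [0.162, -0.473, 0.248] pointing down, gripper open.
Joint ranges: [-2.72, 2.72], [-1.05, 1.87], [-1.09, 1.28], [-1.99, 2.15], [-1.42, 1.44], [-3.14, 3.14]. Speed limits (rad/s): [2.79, 2.79, 3.14, 3.14, 3.14, 3.14].

INTERFACE

Orientations are given as a unit quaternion [x, y, z, w].
In Python, from workcell import bot gives the robot as it stands.
- The arm moves only by the tool jog_arm, never from a script. Its arguments are lists of equal length, an entry for each row: "jaw": the closure, from 0 (fully open) to 1 (shut); "linear": the shift along the tool's x, y, z in m, a list of three; "delta_rot": the turn, a rotation vector about the tool's x, y, z in degrees, a list of three. A call has exactly 8 rows; each row is the pose to reach, as a shift and turn from the pose commanded when the call began, along the tool's axes at that moment; what a row does not reach only later rows make up. A row lasts 1/12 s, in which the tool goes at most 41.7 mm and 7.16 degrees, less where a joint would pass 70% of its speed; a pose out of reach is approached as far as the arm can. A call with a gripper value outside its range is refused whole. The fingers move at their own pace and stop on an object; the grip force is fixed at half the most. Time passes only in rows, so rows that repeat a pose let the fingers close, or fill a call up. It gives the time, the measured TCP pose, the force and the opening at its end, in the units of the state.
- bot.get_obs(): the state, without advancing time (a new reading comes with each control period).
- bot.camera(name): name is "side" or "top" or "wrist"; returns (picture, depth): 420x560x3 uint8, red, green, blue; 420x560 float32, m along the optical axis (not along the pixel's ray), 0 where there is no reading.
- bot.calibration(name): a dict with "fovy" (degrees; the focal length in pixels is half the picture's height over the tangent of half this angle, whatever the lens; pixels are square), "cx", "cy" (the principal point, pixels), "k1" (the pictures are not rectified: a ray, as slopes to the right and down, at radius r is drawn at 1 + k1 r^2 times it, then the intrinsics apply), "origin" and "orientation" of the camera in the world. Camera axes: x right, y down, z forward; pixel columns grow to the right and rows downward; lengths in m; the calibration is good to about 2 mm. A picture is of the moment at which its call begins: read the wrist's pose just before it. calibration takes no time and is no camera call; for the wrist camera it gives the pose at the moment of the call.
- bot.job_done(): hands the job in, once; it reports no verdict.
The state is a dict: "clock": time; "joint_pos": joint angles; "joint_vel": joint speeds; "tau": joint torques, N m; "eef_pos": TCP position; "tool_rot": TCP orientation; "ft_force": force on the tool from outside, world axes, zero at the start; "ft_torque": the same for the moment, N m; "grip_width": finger opening in m.
Only numpy, scipy, OpenCV 4.12 (cv2) and the standard library are available. Lean on these libraries where they do the work, as an engineer would, in place of code of your own. Each camera call takes 0.05 s, during which the arm holds its last target.

## Working session

There is one attempt and no reset: what is moved stays moved. The work goes in short steps, Python scripts to look and compute and a tool call to move; the robot and the scene stay as the last step left them, time stands still between calls to the robot, and variables do not carry over. Pictures are saved under pics/ and viewed, and the job is handed in when it is done.

Besides the shell and the picture viewer there is one more tool, called as name(argument=value, ...), one argument or row to a line, values as JSON. jog_arm: Moves the arm, as the interface text tells. Its arguments: {"type":"object","properties":{"jaw":{"type":"array","items":{"type":"number"}},"linear":{"type":"array","items":{"type":"array","items":{"type":"number"}}},"delta_rot":{"type":"array","items":{"type":"array","items":{"type":"number"}}}},"required":["jaw","linear","delta_rot"]}

```bash
ls; mkdir -p pics; python3 - <<'E'
from workcell import bot
import cv2
print(bot.get_obs())
for n in("side","top"):
    p,d=bot.camera(n); cv2.imwrite(f"pics/{n}0.png",p[:,:,::-1]); 
    import numpy as np; np.save(f"pics/{n}0.npy",d)
    print(n,bot.calibration(n))
print(bot.calibration("wrist"))
E
```

```text
pics
{'clock': 0.0, 'joint_pos': array([-1.23996757e+00,  2.41400566e-01,  3.74117513e-03,  1.33516222e+00,
        5.85138624e-06,  1.57083262e+00]), 'joint_vel': array([ 0.00074561,  0.00179041, -0.00132376, -0.00232563,  0.00028117,
       -0.00110752]), 'tau': array([ 1.50885185e-04, -3.72316682e+01,  2.52409637e+01,  1.68047554e-02,
        8.11609834e-05,  9.75903390e-06]), 'eef_pos': array([ 0.16222852, -0.47234304,  0.24742556]), 'tool_rot': array([ 8.13876916e-01, -5.81036436e-01, -8.22488037e-04, -5.90733614e-04]), 'ft_force': array([ 0.47567304,  0.31682805, -0.02329911]), 'ft_torque': array([ 0.01936059, -0.0193844 ,  0.05895696]), 'grip_width': 0.08515555430653632}
side {'fovy': 52.885099835030715, 'cx': 285.7437065473385, 'cy': 207.149004127924, 'k1': -0.024440492970498946, 'origin': array([ 0.54801307, -1.07877491,  0.56494537]), 'orientation': array([ 8.40754255e-01, -2.03738704e-02,  1.00558537e-05, -5.41033445e-01])}
top {'fovy': 48.99713254973169, 'cx': 274.7853268701783, 'cy': 213.218859023521, 'k1': -0.04738349448320987, 'origin': array([ 0.39672468, -0.07503718,  1.33843493]), 'orientation': array([-0.7016388 ,  0.70822392, -0.0557444 ,  0.05490395])}
{'fovy': 58.281039657101225, 'cx': 279.7552431494759, 'cy': 204.70245969633226, 'k1': 0.00013348125021310066, 'origin': array([ 0.23648797, -0.44708239,  0.37200025]), 'orientation': array([ 0.80439191, -0.57361121, -0.09073825,  0.1252613 ])}
```

View pics/side0.png

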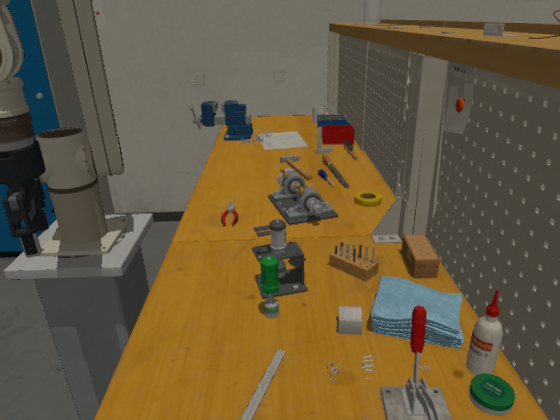

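View pics/top0.png

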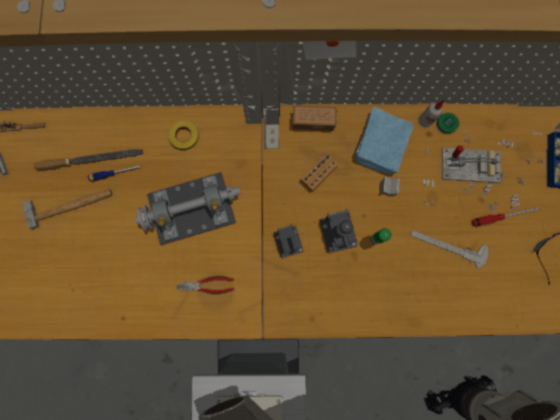

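The side view shows the silver gun in a holder at about (278,236), the green look-alike at (269,272), and the bearing unit at (302,195). In the top view the larger holder with the silver gun is at about (340,230), a smaller empty holder at (288,240), the green gun at (383,236), the bearing at (190,207) and the pliers at (205,286). Next I'll enlarge these areas.

```bash
cat > h.py <<'E'
import numpy as np, cv2
from scipy.spatial.transform import Rotation as R
def K(c):
    f=210/np.tan(np.radians(c['fovy'])/2); return np.array([[f,0,c['cx']],[0,f,c['cy']],[0,0,1]])
def rays(c,uv):
    uv=np.asarray(uv,float).reshape(-1,1,2)
    n=cv2.undistortPoints(uv,K(c),np.array([c['k1'],0,0,0,0.]))[:,0]
    return n
def at_depth(c,uv,d):
    n=rays(c,uv); p=np.c_[n,np.ones(len(n))]*np.asarray(d).reshape(-1,1)
    return R.from_quat(c['orientation']).apply(p)+c['origin']
def at_z(c,uv,z):
    n=rays(c,uv); v=R.from_quat(c['orientation']).apply(np.c_[n,np.ones(len(n))]); 
    return c['origin']+v*((z-c['origin'][2])/v[:,2:3])
def proj(c,P):
    q=R.from_quat(c['orientation']).inv().apply(np.atleast_2d(P)-c['origin'])
    return cv2.projectPoints(q,np.zeros(3),np.zeros(3),K(c),np.array([c['k1'],0,0,0,0.]))[0][:,0]
def cloud(c,d):
    v,u=np.mgrid[0:420,0:560]; P=at_depth(c,np.c_[u.ravel(),v.ravel()],d.ravel()).reshape(420,560,3); P[d==0]=np.nan; return P
E
python3 - <<'E'
from h import *
t=cv2.imread('pics/top0.png'); s=cv2.imread('pics/side0.png')
a=cv2.resize(t[165:260,125:255],None,fx=6,fy=6,interpolation=2)
b=cv2.resize(t[195:265,265:405],None,fx=5.6,fy=5.6,interpolation=2)
c=cv2.resize(s[150:320,225:375],None,fx=3.5,fy=3.5,interpolation=2)
cv2.imwrite('pics/a.png',a);cv2.imwrite('pics/b.png',b);cv2.imwrite('pics/c.png',c)
from workcell import bot
cal=bot.calibration('top'); P=cloud(cal,np.load('pics/top0.npy'))
for uv in[(340,230),(348,226),(288,240),(383,236),(330,250),(160,220),(215,192),(190,207)]: print(uv,P[uv[1],uv[0]].round(3))
E
```

```text
(340, 230) [ 0.538 -0.246  0.155]
(348, 226) [ 0.548 -0.267  0.156]
(288, 240) [ 0.529 -0.115  0.002]
(383, 236) [ 0.524 -0.363  0.129]
(330, 250) [ 0.497 -0.236  0.012]
(160, 220) [0.578 0.237 0.093]
(215, 192) [0.656 0.088 0.085]
(190, 207) [0.619 0.161 0.06 ]
```

View pics/a.png

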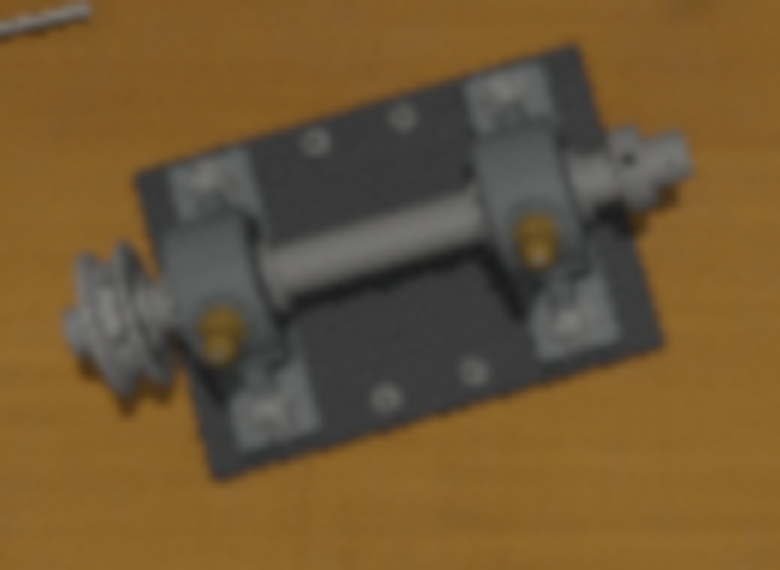

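View pics/b.png

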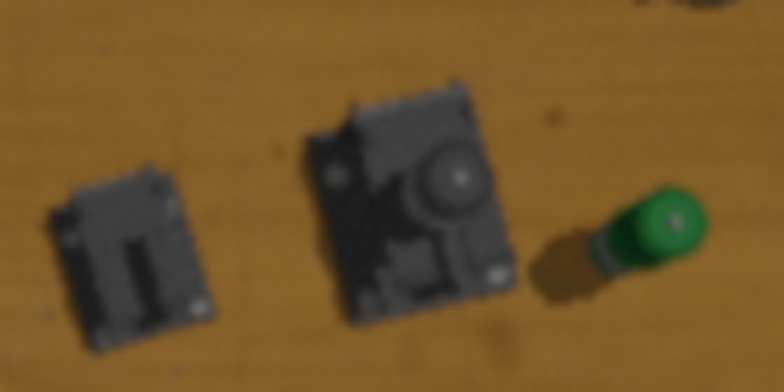

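View pics/c.png

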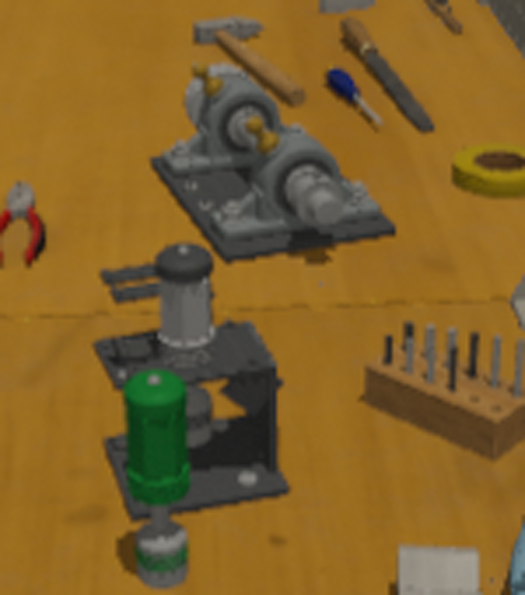

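The two guns are the silver one standing in the larger holder, top (345,227), and the green one at (383,236), which is the look-alike to leave alone. The two holders are the larger at (340,230), which holds the gun, and the small empty one at (288,240). The pulley is at the left (+y) end, top (145,218), so the target is nipple_left at about (162,220). Now the measurements.

```bash
python3 - <<'E'
from h import *
from workcell import bot
for n in('top','side'):
    cal=bot.calibration(n); d=np.load(f'pics/{n}0.npy'); P=cloud(cal,d); im=cv2.imread(f'pics/{n}0.png')
    B=P[...,2][(abs(P[...,0]-.45)<.03)&(abs(P[...,1]-0)<.05)]; print(n,'bench',np.median(B),B.std())
    m=(P[...,2]>.15)&(P[...,2]<.175)&(abs(P[...,0]-.54)<.05)&(abs(P[...,1]+.255)<.05)
    print(' cap',m.sum(),np.median(P[m],0).round(4), P[m].mean(0).round(4), P[m][:,2].max())
    if n=='top':
        v,u=np.where(m); (cu,cv_),r=cv2.minEnclosingCircle(np.c_[u,v].astype(np.float32)); print(' circ',cu,cv_,r,at_z(cal,[(u.mean(),v.mean()),(cu,cv_)],.162).round(4))
    hsv=cv2.cvtColor(im,cv2.COLOR_BGR2HSV)
    reg=(abs(P[...,0]-.6)<.13)&(abs(P[...,1]-.16)<.15)&(P[...,2]>.075)&(P[...,2]<.125)
    mb=reg&(hsv[...,1]>110)&(hsv[...,0]<30)&(hsv[...,0]>14)
    k,lab,st,ce=cv2.connectedComponentsWithStats(mb.astype(np.uint8))
    for i in range(1,k):
        if st[i,4]>4: q=P[lab==i]; print(' brass',st[i],ce[i].round(2),np.nanmedian(q,0).round(4),at_z(cal,ce[i],.106).round(4))
    # plate of unit and shelf
    if n=='top':
        for nm,lo,hi,cx,cy in(('plate',.005,.014,.61,.16),('shelf',.085,.096,.54,-.25),('base',.004,.013,.54,-.25)):
            mm=(P[...,2]>lo)&(P[...,2]<hi)&(abs(P[...,0]-cx)<.13)&(abs(P[...,1]-cy)<(.15 if nm=='plate' else .1))
            if nm!='shelf': mm&=(hsv[...,1]<90)
            q=P[mm][:,:2].astype(np.float32); r=cv2.minAreaRect(q); print(nm,len(q),r)
E
```

```text
top bench -0.001908258165178145 0.11484902886138144
 cap 149 [ 0.5452 -0.2605  0.1592] [ 0.5457 -0.2605  0.159 ] 0.16647630950326975
 circ 345.82757568359375 226.87069702148438 6.920458793640137 [[ 0.5453 -0.26    0.162 ]
 [ 0.5452 -0.26    0.162 ]]
 brass [211 201   7   9  42] [213.88 204.57] [0.6192 0.0889 0.0974] [[0.6167 0.0879 0.106 ]]
 brass [158 216   8   9  45] [161.53 220.2 ] [0.5773 0.2292 0.0967] [[0.5751 0.2295 0.106 ]]
plate 1815 ((0.6254358291625977, 0.16911213099956512), (0.15724053978919983, 0.22728732228279114), 16.22433090209961)
shelf 461 ((0.5511099696159363, -0.26032209396362305), (0.09296227246522903, 0.06142285093665123), 12.997633934020996)
base 316 ((0.509809672832489, -0.2289639413356781), (0.1263437271118164, 0.11821720004081726), 50.729774475097656)
side bench -0.002110941721392645 0.0014190496529356846
 cap 146 [ 0.5479 -0.2751  0.1582] [ 0.5476 -0.2727  0.1573] 0.16432885198642644
 brass [280 168   9   9  36] [283.97 172.31] [0.5766 0.2242 0.0945] [[0.576  0.1978 0.106 ]]
 brass [295 184  10  10  49] [299.55 188.37] [0.6172 0.0796 0.0946] [[0.6169 0.0563 0.106 ]]
```

```bash
cat >> h.py <<'E'
def delta(T0p,T0q,Tp,Tq):
    r0=R.from_quat(T0q); 
    return r0.inv().apply(np.array(Tp)-T0p).round(4), np.degrees((r0.inv()*R.from_quat(Tq)).as_rotvec()).round(2)
def down(yawdeg):  # tool x at yaw, z down
    y=np.radians(yawdeg); x=np.array([np.cos(y),np.sin(y),0]); z=np.array([0,0,-1.]); return R.from_matrix(np.c_[x,np.cross(z,x),z]).as_quat()
def apply(T0p,T0q,lin,rot):
    r0=R.from_quat(T0q); return np.array(T0p)+r0.apply(lin),(r0*R.from_rotvec(np.radians(rot))).as_quat()
E
python3 - <<'E'
from h import *
from workcell import bot
o=bot.get_obs(); c=bot.calibration('wrist')
r0=R.from_quat(o['tool_rot']); print('cam in tool',r0.inv().apply(c['origin']-o['eef_pos']).round(4)); Rc=(r0.inv()*R.from_quat(c['orientation'])); print(Rc.as_matrix().round(3))
p0=np.array([.162,-.473,.248]);q0=down(-71.04); print(q0)
print(delta(p0,q0,[.46,-.28,.33],down(-61)))
E
```

```text
cam in tool [-0.     -0.0785 -0.1245]
[[ 1.     0.001 -0.   ]
 [-0.001  0.952  0.306]
 [ 0.    -0.306  0.952]]
[ 0.81391277 -0.5809871   0.         -0.        ]
(array([-0.0857, -0.3445, -0.082 ]), array([  0.  ,   0.  , -10.04]))
```

jog_arm(
  jaw=[0, 0, 0, 0, 0, 0, 0, 0],
  linear=[
    [-0.086, -0.344, -0.082],
    [-0.086, -0.344, -0.082],
    [-0.086, -0.344, -0.082],
    [-0.086, -0.344, -0.082],
    [-0.086, -0.344, -0.082],
    [-0.086, -0.344, -0.082],
    [-0.086, -0.344, -0.082],
    [-0.086, -0.344, -0.082],
  ],
  delta_rot=[
    [0, 0, -10],
    [0, 0, -10],
    [0, 0, -10],
    [0, 0, -10],
    [0, 0, -10],
    [0, 0, -10],
    [0, 0, -10],
    [0, 0, -10],
  ],
)

```text
clock: 0.77
eef_pos: [0.436, -0.2945, 0.3236]
tool_rot: [0.861, -0.508, -0.0, 0.0]
ft_force: [1.2, -0.3, 0.6]
grip_width: 0.0854
```

```bash
python3 - <<'E'
from h import *
from workcell import bot
o=bot.get_obs(); print(o['joint_pos'].round(3),o['eef_pos'],o['tool_rot'],o['clock'])
p,q=apply([.162,-.473,.248],down(-71.04),[-.086,-.344,-.082],[0,0,-10]); print(p,q)
E
```

```text
[-0.594  0.277  0.247  1.541 -0.     2.042] [ 0.43599214 -0.29449969  0.32355659] [ 8.61436911e-01 -5.07864496e-01 -3.17148241e-04  4.02260254e-05] 0.7667
[ 0.45939441 -0.27989753  0.33      ] [ 0.86145194 -0.5078391   0.          0.        ]
```

```bash
python3 - <<'E'
from h import *
print(delta([.435,-.295,.323],down(-61.04),[.54,-.26,.30],down(104)))
E
```

```text
(array([ 0.0202, -0.1088,  0.023 ]), array([   0.  ,    0.  , -165.04]))
```

jog_arm(
  jaw=[0, 0, 0, 0, 0, 0, 0, 0],
  linear=[
    [0.02, -0.109, 0.023],
    [0.02, -0.109, 0.023],
    [0.02, -0.109, 0.023],
    [0.02, -0.109, 0.023],
    [0.02, -0.109, 0.023],
    [0.02, -0.109, 0.023],
    [0.02, -0.109, 0.023],
    [0.02, -0.109, 0.023],
  ],
  delta_rot=[
    [0, 0, -7],
    [0, 0, -14],
    [0, 0, -21],
    [0, 0, -28],
    [0, 0, -35],
    [0, 0, -42],
    [0, 0, -49],
    [0, 0, -56],
  ],
)

```text
clock: 1.43
eef_pos: [0.5398, -0.2605, 0.2994]
tool_rot: [0.999, -0.041, -0.001, -0.0]
ft_force: [-0.9, -0.1, -0.3]
grip_width: 0.0856
```

jog_arm(
  jaw=[0, 0, 0, 0, 0, 0, 0, 0],
  linear=[
    [0, 0, 0],
    [0, 0, 0],
    [0, 0, 0],
    [0, 0, 0],
    [0, 0, 0],
    [0, 0, 0],
    [0, 0, 0],
    [0, 0, 0],
  ],
  delta_rot=[
    [0, 0, -7],
    [0, 0, -14],
    [0, 0, -21],
    [0, 0, -28],
    [0, 0, -35],
    [0, 0, -42],
    [0, 0, -49],
    [0, 0, -56],
  ],
)

```text
clock: 2.1
eef_pos: [0.5396, -0.2607, 0.2997]
tool_rot: [0.901, 0.433, -0.0, -0.001]
ft_force: [-0.3, 0.4, 0.4]
grip_width: 0.0857
```

jog_arm(
  jaw=[0, 0, 0, 0, 0, 0, 0, 0],
  linear=[
    [0, 0, 0],
    [0, 0, 0],
    [0, 0, 0],
    [0, 0, 0],
    [0, 0, 0],
    [0, 0, 0],
    [0, 0, 0],
    [0, 0, 0],
  ],
  delta_rot=[
    [0, 0, -7],
    [0, 0, -14],
    [0, 0, -21],
    [0, 0, -28],
    [0, 0, -35],
    [0, 0, -42],
    [0, 0, -49],
    [0, 0, -53],
  ],
)

```text
clock: 2.77
eef_pos: [0.5396, -0.2607, 0.2997]
tool_rot: [0.614, 0.789, -0.0, -0.001]
ft_force: [-0.2, -0.4, -0.2]
grip_width: 0.0855
```

```bash
python3 - <<'E'
from h import *
from workcell import bot
o=bot.get_obs(); print(o['joint_pos'].round(3),o['eef_pos'],o['tool_rot'],o['clock'])
r=R.from_quat(o['tool_rot']).as_matrix(); print('yaw',np.degrees(np.arctan2(r[1,0],r[0,0])))
c=bot.calibration('wrist'); p,d=bot.camera('wrist'); cv2.imwrite('pics/w1.png',p[:,:,::-1]); np.savez('pics/w1.npz',d=d,**c)
P=cloud(c,d); print(np.nanmedian(P[d>0][:,2]))
E
```

```text
[-0.45   0.436  0.415  1.551  0.    -0.699] [ 0.53961573 -0.26065943  0.29966967] [ 6.13915878e-01  7.89371083e-01 -1.53871688e-04 -7.51184733e-04] 2.7667
yaw 104.25356413889907
-0.0006977278964229172
```

View pics/w1.png

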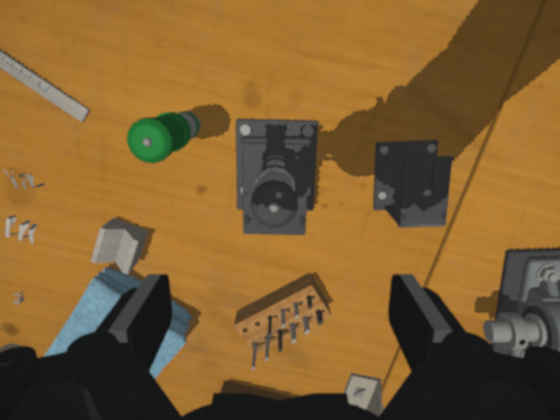

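The wrist view shows the gun cap at about (273,206) in the larger holder, whose plate and shelf edges run nearly vertical in the picture. The green gun is at (152,140) and the small holder at (412,183). I'll confirm in a crop and measure.

```bash
python3 - <<'E'
from h import *
im=cv2.imread('pics/w1.png'); cv2.imwrite('pics/w1c.png',cv2.resize(im[110:245,220:340],None,fx=4.4,fy=4.4,interpolation=2))
c=dict(np.load('pics/w1.npz')); d=c['d']; P=cloud(c,d)
G=np.array([.545,-.26])
near=np.hypot(P[...,0]-G[0],P[...,1]-G[1])<.035
z=P[...,2]
top=near&(z>.158)&(z<.167)
print('top',top.sum(),np.median(z[top]))
v,u=np.where(top); uv=np.c_[u,v].astype(np.float32); (a,b),r=cv2.minEnclosingCircle(uv); el=cv2.fitEllipse(cv2.convexHull(uv.astype(np.int32)))
print(a,b,r,el,at_z(c,[(a,b),el[0],(u.mean(),v.mean())],.162).round(4))
for nm,lo,hi in(('shelf',.085,.094),('base',.005,.012)):
    m=(np.hypot(P[...,0]-.53,P[...,1]+.25)<.09)&(z>lo)&(z<hi); q=P[m][:,:2].astype(np.float32)
    print(nm,m.sum(),np.median(z[m]),cv2.minAreaRect(q))
# hex grip orientation: points z .11-.145
m=near&(z>.112)&(z<.142); print(m.sum())
E
```

```text
top 1421 0.16047610127901646
273.4154968261719 205.16197204589844 22.80488395690918 ((273.40509033203125, 205.16146850585938), (42.41786575317383, 45.43714904785156), 94.0887222290039) [[ 0.5467 -0.2633  0.162 ]
 [ 0.5467 -0.2633  0.162 ]
 [ 0.5469 -0.2631  0.162 ]]
shelf 3513 0.08891704464932576 ((0.552983283996582, -0.26208898425102234), (0.09302151948213577, 0.061881955713033676), 12.980685234069824)
base 2601 0.006834353780572566 ((0.5501618981361389, -0.26250898838043213), (0.10355384647846222, 0.08978911489248276), 13.005785942077637)
253
```

View pics/w1c.png

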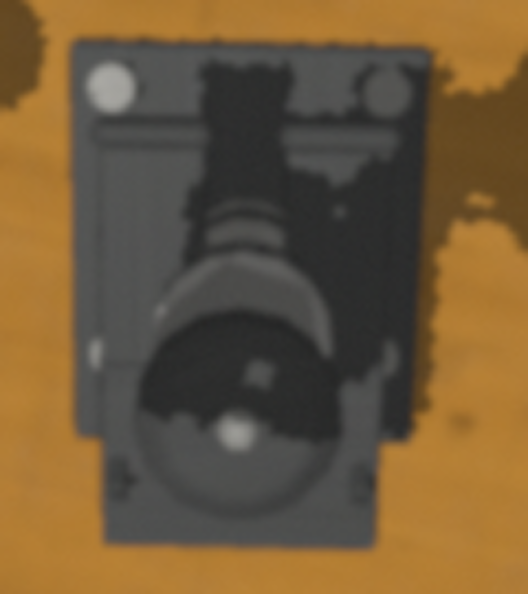

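```bash
python3 - <<'E'
from h import *
from workcell import bot
o=bot.get_obs()
print(delta(o['eef_pos'],o['tool_rot'],[.546,-.2625,.126],down(103)))
E
```

```text
(array([-0.0035,  0.0059,  0.1737]), array([-0.07, -0.05,  1.28]))
```

jog_arm(
  jaw=[0, 0, 0, 0, 0, 0, 0, 0],
  linear=[
    [-0.0035, 0.006, 0.01],
    [-0.0035, 0.006, 0.03],
    [-0.0035, 0.006, 0.06],
    [-0.0035, 0.006, 0.09],
    [-0.0035, 0.006, 0.12],
    [-0.0035, 0.006, 0.15],
    [-0.0035, 0.006, 0.174],
    [-0.0035, 0.006, 0.174],
  ],
  delta_rot=[
    [0, 0, 1.3],
    [0, 0, 1.3],
    [0, 0, 1.3],
    [0, 0, 1.3],
    [0, 0, 1.3],
    [0, 0, 1.3],
    [0, 0, 1.3],
    [0, 0, 1.3],
  ],
)

```text
clock: 3.48
eef_pos: [0.5426, -0.2608, 0.1191]
tool_rot: [0.626, 0.78, -0.001, -0.006]
ft_force: [-0.9, 0.4, -1.1]
grip_width: 0.085
```

```bash
python3 - <<'E'
from h import *
from workcell import bot
o=bot.get_obs(); print(o['joint_pos'].round(3),o['eef_pos'],o['ft_force'],o['clock'])
c=bot.calibration('wrist'); p,d=bot.camera('wrist'); cv2.imwrite('pics/w2.png',p[:,:,::-1]); np.savez('pics/w2.npz',d=d,**c)
E
```

```text
[-0.448  0.53   0.09   1.144  0.    -0.666] [ 0.54263749 -0.26078067  0.11914634] [-0.87455798  0.4458134  -1.06660273] 3.4833
```

View pics/w2.png

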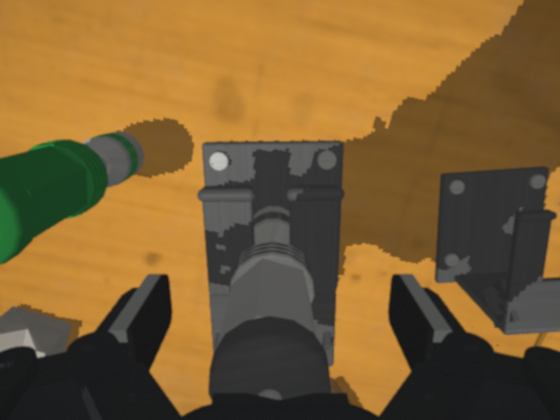

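```bash
python3 - <<'E'
from h import *
from workcell import bot
o=bot.get_obs(); print(o['joint_pos'].round(3),o['eef_pos'],o['tool_rot'],o['joint_vel'].round(3),o['clock'])
c=dict(np.load('pics/w2.npz')); d=c['d']; P=cloud(c,d); z=P[...,2]
near=np.hypot(P[...,0]-.546,P[...,1]+.262)<.045
m=near&(z>.108)&(z<.17); 
v,u=np.where(m)
for zl,zh in((.108,.12),(.12,.13),(.13,.14),(.14,.148),(.15,.16)):
    k=near&(z>zl)&(z<zh)
    r=R.from_quat(o['tool_rot']); q=r.inv().apply(P[k]-o['eef_pos']); print(zl,k.sum(),np.percentile(q[:,0],[1,50,99]).round(4),np.percentile(q[:,1],[1,50,99]).round(4)) if k.sum()>5 else 0
print(d[400,230],d[300,270],d[260,270])
for row in (270,290,310,340,370,400):
    cc=np.where((d[row]>0)&(d[row]<.24)&(np.arange(560)>190)&(np.arange(560)<360))[0]; print(row,cc.min() if len(cc) else 0,cc.max() if len(cc) else 0,(cc.min()+cc.max())/2 if len(cc) else 0)
E
```

```text
[-0.448  0.527  0.095  1.147  0.    -0.667] [ 0.54411839 -0.26153789  0.12234498] [ 0.62569364  0.78005749 -0.00094134 -0.00411071] [-0.001 -0.051  0.087  0.03   0.001 -0.01 ] 3.5333
0.108 1448 [-0.042  -0.005   0.0439] [-0.0129 -0.0086  0.0081]
0.12 1992 [-0.0431 -0.0075  0.044 ] [-0.0129 -0.0079  0.0089]
0.13 2504 [-0.0432 -0.0073  0.044 ] [-0.013  -0.008   0.0091]
0.14 1702 [-0.0433 -0.0066  0.044 ] [-0.0133 -0.0079  0.0085]
0.15 5039 [-0.0434 -0.0031  0.0435] [-0.0143 -0.0095  0.0039]
0.08650907 0.12301116 0.15144883
270 207 336 271.5
290 208 335 271.5
310 210 335 272.5
340 212 333 272.5
370 209 328 268.5
400 211 347 279.0
```

jog_arm(
  jaw=[0, 0, 1, 1, 1, 1, 1, 1],
  linear=[
    [-0.002, 0, 0],
    [-0.002, 0, 0],
    [-0.002, 0, 0],
    [-0.002, 0, 0],
    [-0.002, 0, 0],
    [-0.002, 0, 0],
    [-0.002, 0, 0],
    [-0.002, 0, 0],
  ],
  delta_rot=[
    [0, 0, 0],
    [0, 0, 0],
    [0, 0, 0],
    [0, 0, 0],
    [0, 0, 0],
    [0, 0, 0],
    [0, 0, 0],
    [0, 0, 0],
  ],
)

```text
clock: 4.2
eef_pos: [0.5473, -0.2645, 0.1273]
tool_rot: [0.625, 0.781, 0.0, 0.0]
ft_force: [-1.0, 1.1, 4.7]
grip_width: 0.0314
```

```bash
python3 - <<'E'
from h import *
from workcell import bot
o=bot.get_obs(); print(o['joint_pos'].round(3),o['eef_pos'],o['tool_rot'],o['ft_force'],o['ft_torque'],o['grip_width'],o['clock'])
E
```

```text
[-4.500e-01  5.240e-01  1.030e-01  1.149e+00  1.000e-03 -6.720e-01] [ 0.54726597 -0.26447955  0.12729223] [6.24796301e-01 7.80787579e-01 3.93756291e-04 4.29262346e-04] [-0.98023591  1.14263694  4.68355177] [0.26980335 0.22265964 0.01562276] 0.031442673560128115 4.2
```

jog_arm(
  jaw=[1, 1, 1, 1, 1, 1, 1, 1],
  linear=[
    [0, 0, 0],
    [0, 0, 0],
    [0, 0, -0.002],
    [0, 0, -0.004],
    [0, 0, -0.006],
    [0, 0, -0.008],
    [0, 0, -0.009],
    [0, 0, -0.009],
  ],
  delta_rot=[
    [0, 0, 0],
    [0, 0, 0],
    [0, 0, 0],
    [0, 0, 0],
    [0, 0, 0],
    [0, 0, 0],
    [0, 0, 0],
    [0, 0, 0],
  ],
)

```text
clock: 4.87
eef_pos: [0.5469, -0.2648, 0.1353]
tool_rot: [0.625, 0.781, -0.0, -0.0]
ft_force: [0.3, 0.0, -4.5]
grip_width: 0.0313
```

```bash
python3 - <<'E'
from h import *
from workcell import bot
o=bot.get_obs(); print(o['joint_pos'].round(3),o['eef_pos'],o['tool_rot'],o['ft_force'],o['ft_torque'],o['grip_width'],o['clock'])
c=bot.calibration('wrist'); p,d=bot.camera('wrist'); cv2.imwrite('pics/w3.png',p[:,:,::-1]); np.savez('pics/w3.npz',d=d,**c)
c=bot.calibration('side'); p,d=bot.camera('side'); cv2.imwrite('pics/s3.png',cv2.resize(p[190:320,210:330,::-1],None,fx=4.5,fy=4.5,interpolation=2)); np.savez('pics/s3.npz',d=d,**c)
E
```

```text
[-0.451  0.519  0.116  1.169 -0.    -0.672] [ 0.5469494  -0.26479896  0.13531976] [ 6.24928106e-01  7.80682300e-01 -6.65590775e-05 -6.80036951e-05] [ 0.33003999  0.02258523 -4.50895413] [-0.02693554  0.01760549 -0.01538604] 0.03132120802620611 4.8667
```

View pics/w3.png

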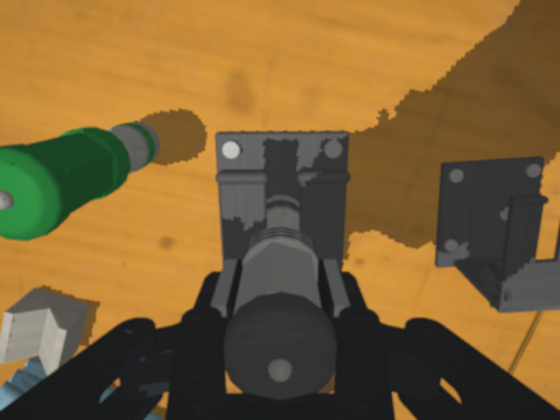

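View pics/s3.png

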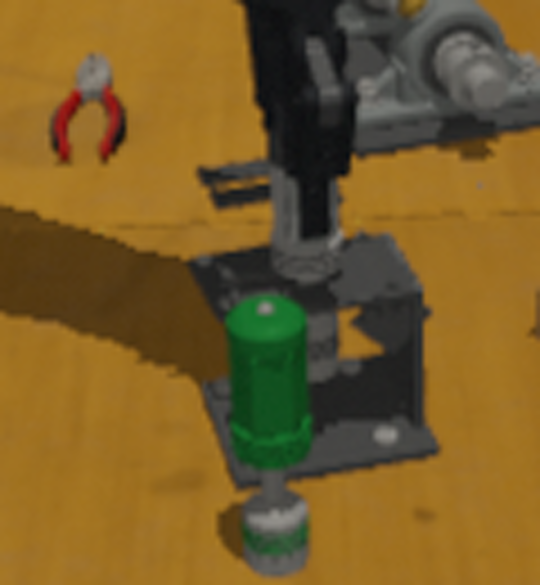

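Gripped: 31.3 mm opening, 4.5 N of weight, and the gun is lifted about 8 mm. Now I draw it out level along tool -y.

jog_arm(
  jaw=[1, 1, 1, 1, 1, 1, 1, 1],
  linear=[
    [0, -0.004, 0],
    [0, -0.012, 0],
    [0, -0.022, 0],
    [0, -0.034, 0],
    [0, -0.046, 0],
    [0, -0.058, 0],
    [0, -0.07, 0],
    [0, -0.082, 0],
  ],
  delta_rot=[
    [0, 0, 0],
    [0, 0, 0],
    [0, 0, 0],
    [0, 0, 0],
    [0, 0, 0],
    [0, 0, 0],
    [0, 0, 0],
    [0, 0, 0],
  ],
)

```text
clock: 5.63
eef_pos: [0.4652, -0.2829, 0.1355]
tool_rot: [0.625, 0.781, -0.0, -0.0]
ft_force: [0.4, -0.7, -4.7]
grip_width: 0.0318
```

```bash
python3 - <<'E'
from h import *
from workcell import bot
o=bot.get_obs(); print(o['joint_pos'].round(3),o['eef_pos'],o['tool_rot'],o['ft_force'],o['ft_torque'],o['grip_width'],o['clock'])
c=bot.calibration('wrist'); p,d=bot.camera('wrist'); cv2.imwrite('pics/w4.png',p[:,:,::-1]); np.savez('pics/w4.npz',d=d,**c)
E
```

```text
[-0.546  0.401 -0.073  1.097 -0.    -0.766] [ 0.46519383 -0.2828668   0.13549794] [ 6.25095594e-01  7.80548169e-01 -1.46582563e-04 -1.77945695e-04] [ 0.40286939 -0.74098045 -4.68771746] [ 0.04553556  0.05750202 -0.0537681 ] 0.03183263335470936 5.6333
```

View pics/w4.png

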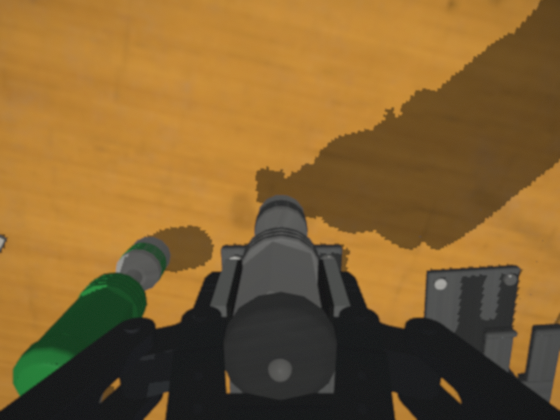

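The gun is clear of the holder. Computing the transit to a tilted standoff.

```bash
cat >> h.py <<'E'
UY=16.3
def unit(yaw=UY,tilt=35):
    a=np.radians(yaw);t=np.radians(tilt)
    n=np.array([-np.sin(t)*np.cos(a),-np.sin(t)*np.sin(a),np.cos(t)])
    x=np.array([-np.sin(a),np.cos(a),0]); z=-n
    return n,R.from_matrix(np.c_[x,np.cross(z,x),z]).as_quat()
E
python3 - <<'E'
from h import *
from workcell import bot
o=bot.get_obs(); n,q=unit()
p0,q0=o['eef_pos'],o['tool_rot']
mid=np.array([.45,-.10,.26]); print(delta(p0,q0,mid,down(104.5)))
T=np.array([.575,.2295,.106])+.148*n; print(T,delta(p0,q0,T,q), delta(mid,down(104.5),T,q))
E
```

```text
(array([ 0.1816,  0.0269, -0.1246]), array([-0.21, -0.05, -1.96]))
[0.49352279 0.2056744  0.2272345 ] (array([ 0.4706,  0.1359, -0.092 ]), array([-35.19,   1.1 ,  -3.66])) (array([0.285 , 0.1187, 0.0328]), array([-35.  ,   0.55,  -1.74]))
```

jog_arm(
  jaw=[1, 1, 1, 1, 1, 1, 1, 1],
  linear=[
    [0, 0, -0.025],
    [0.01, 0, -0.055],
    [0.03, 0.005, -0.085],
    [0.06, 0.01, -0.11],
    [0.09, 0.015, -0.125],
    [0.12, 0.02, -0.125],
    [0.15, 0.025, -0.125],
    [0.182, 0.027, -0.125],
  ],
  delta_rot=[
    [0, 0, -0.5],
    [0, 0, -1],
    [0, 0, -2],
    [0, 0, -2],
    [0, 0, -2],
    [0, 0, -2],
    [0, 0, -2],
    [0, 0, -2],
  ],
)

```text
clock: 6.35
eef_pos: [0.4533, -0.0983, 0.2611]
tool_rot: [0.611, 0.791, 0.001, 0.001]
ft_force: [0.4, 0.4, -5.0]
grip_width: 0.0313
```

jog_arm(
  jaw=[1, 1, 1, 1, 1, 1, 1, 1],
  linear=[
    [0.035, 0.015, 0.004],
    [0.07, 0.03, 0.008],
    [0.105, 0.045, 0.012],
    [0.14, 0.06, 0.016],
    [0.175, 0.075, 0.02],
    [0.21, 0.09, 0.024],
    [0.24, 0.105, 0.028],
    [0.265, 0.112, 0.031],
  ],
  delta_rot=[
    [-4, 0, 0],
    [-9, 0, 0],
    [-14, 0, -1],
    [-19, 0, -1],
    [-24, 0.5, -1.5],
    [-29, 0.5, -1.7],
    [-33, 0.5, -1.7],
    [-35, 0.5, -1.7],
  ],
)

```text
clock: 7.02
eef_pos: [0.4923, 0.1865, 0.2282]
tool_rot: [0.571, 0.764, 0.241, 0.18]
ft_force: [0.6, -0.4, -5.6]
grip_width: 0.0308
```

jog_arm(
  jaw=[1, 1, 1, 1, 1, 1, 1, 1],
  linear=[
    [0.01, 0, 0],
    [0.018, 0, 0],
    [0.02, 0, 0],
    [0.02, 0, 0],
    [0.02, 0, 0],
    [0.02, 0, 0],
    [0.02, 0, 0],
    [0.02, 0, 0],
  ],
  delta_rot=[
    [0, 0, 0],
    [0, 0, 0],
    [0, 0, 0],
    [0, 0, 0],
    [0, 0, 0],
    [0, 0, 0],
    [0, 0, 0],
    [0, 0, 0],
  ],
)

```text
clock: 7.68
eef_pos: [0.4894, 0.204, 0.2295]
tool_rot: [0.572, 0.763, 0.24, 0.181]
ft_force: [-0.1, -0.1, -4.4]
grip_width: 0.0312
```

```bash
python3 - <<'E'
from h import *
from workcell import bot
o=bot.get_obs(); print(o['joint_pos'].round(3),o['eef_pos'],o['tool_rot'],o['ft_force'],o['ft_torque'],o['grip_width'],o['clock'])
n,q=unit(); print(n,delta(o['eef_pos'],o['tool_rot'],np.array([.575,.2295,.106])+.148*n,q))
for k in('wrist','side','top'):
    c=bot.calibration(k); p,d=bot.camera(k); cv2.imwrite(f'pics/{k}5.png',p[:,:,::-1]); np.savez(f'pics/{k}5.npz',d=d,**c)
    if k=='side': cv2.imwrite('pics/s5c.png',cv2.resize(p[120:250,230:370,::-1],None,fx=4.5,fy=4.5,interpolation=2))
    if k=='top': cv2.imwrite('pics/t5c.png',cv2.resize(p[160:290,120:260,::-1],None,fx=4.5,fy=4.5,interpolation=2))
E
```

```text
[ 0.444 -0.072 -0.585  0.453 -0.092  0.131] [0.48943514 0.20395113 0.22946037] [0.57180243 0.76328922 0.24045787 0.18058669] [-0.11463113 -0.07935189 -4.41533508] [-0.31850457  1.10133828 -0.02820253] 0.031246374252258142 7.6833
[-0.5505217  -0.16098381  0.81915204] (array([0.0005, 0.0023, 0.0044]), array([0.  , 0.03, 0.03]))
```

View pics/wrist5.png

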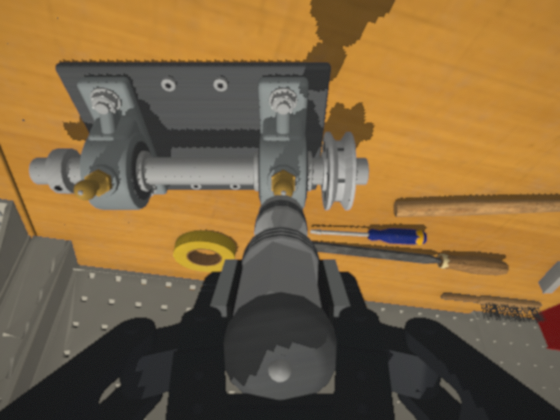

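View pics/s5c.png

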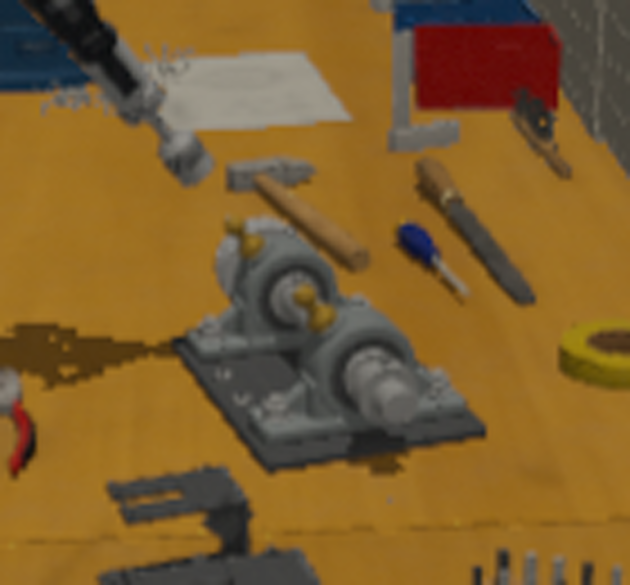

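View pics/t5c.png

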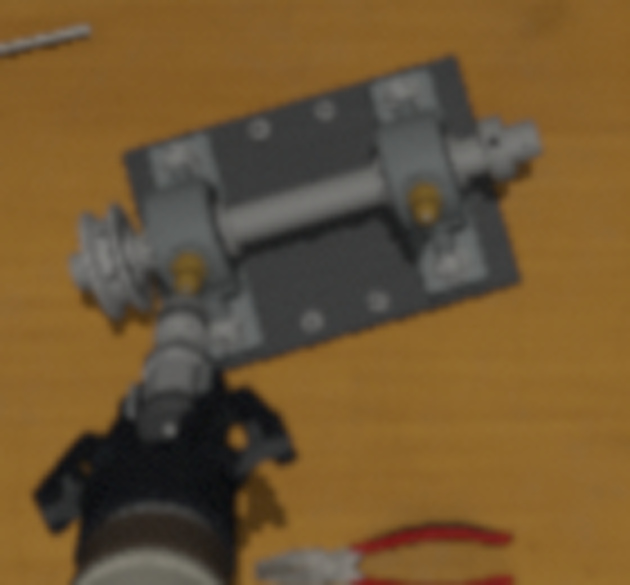

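Wrist view: the left nipple's brass ball is at about (284,184), just beyond the coupler mouth at (281,203), next to the pulley at (342,172). The right nipple is at (90,186). Next is an enlarged crop and a multi-view measurement.

```bash
python3 - <<'E'
from h import *
im=cv2.imread('pics/wrist5.png'); 
a=cv2.resize(im[155:225,245:325],None,fx=7,fy=7,interpolation=2)
cv2.imwrite('pics/w5c.png',a)
for k in('wrist','top','side'):
    c=dict(np.load(f'pics/{k}5.npz')); im=cv2.imread(f'pics/{k}5.png'); hsv=cv2.cvtColor(im,cv2.COLOR_BGR2HSV); P=cloud(c,c['d'])
    reg=(abs(P[...,0]-.6)<.13)&(abs(P[...,1]-.16)<.15)&(P[...,2]>.075)&(P[...,2]<.13)
    mb=reg&(hsv[...,1]>100)&(hsv[...,0]<32)&(hsv[...,0]>12)
    kk,lab,st,ce=cv2.connectedComponentsWithStats(mb.astype(np.uint8))
    for i in range(1,kk):
        if st[i,4]>8:
            q=P[lab==i]; print(k,st[i],ce[i].round(1),np.nanmedian(q,0).round(4),'zmax',np.nanpercentile(q[:,2],95).round(4))
            # ball fit from depth
            from scipy.optimize import least_squares
            qq=q[q[:,2]>.096]
            if len(qq)>8:
                s=least_squares(lambda m:np.linalg.norm(qq-m,axis=1)-.008,np.median(qq,0)-[0,0,.005],loss='soft_l1',f_scale=.001); print('  ball',s.x.round(4),len(qq),np.sqrt(2*s.cost/len(qq)).round(4))
    print(k,'proj guess', proj(c,[[.575,.2295,.106]]).round(1))
E
```

```text
wrist [ 74 170  38  31 726] [ 93.1 185.1] [0.6143 0.0906 0.0958] zmax 0.1114
  ball [0.6121 0.0862 0.1042] 358 0.0007
wrist [272 170  23  27 466] [282.9 182.7] [0.5686 0.2295 0.1018] zmax 0.1104
  ball [0.5699 0.2302 0.1043] 250 0.0005
wrist proj guess [[280.1 195.1]]
top [211 201   7   9  45] [214.  204.5] [0.6196 0.0888 0.0968] zmax 0.1124
  ball [0.614  0.088  0.1045] 24 0.0018
top [158 216   8   9  49] [161.5 220. ] [0.5778 0.2309 0.0971] zmax 0.1129
  ball [0.5718 0.2301 0.1043] 27 0.0018
top proj guess [[161.5 220.2]]
side [280 168   9   9  39] [283.9 172.3] [0.5765 0.2236 0.0941] zmax 0.1099
  ball [0.573  0.2264 0.1052] 18 0.0014
side [295 184  10  10  49] [299.6 188.4] [0.6171 0.0789 0.0948] zmax 0.11
  ball [0.6122 0.0831 0.103 ] 22 0.0011
side proj guess [[283.4 169. ]]
```

View pics/w5c.png

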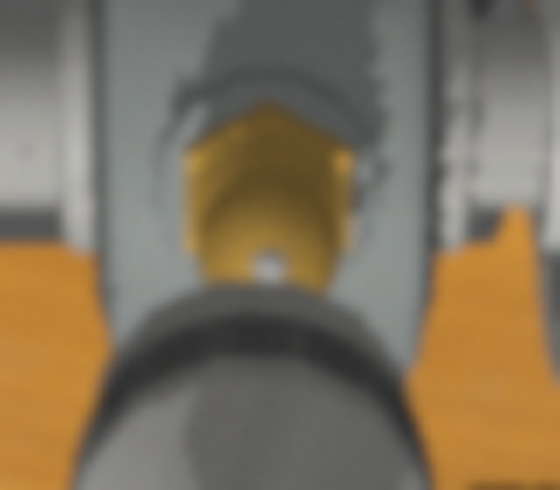

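```bash
python3 - <<'E'
from h import *
from workcell import bot
from scipy.optimize import least_squares
o=bot.get_obs(); c=dict(np.load('pics/wrist5.npz')); d=c['d']; P=cloud(c,d)
r=R.from_quat(o['tool_rot']); Q=r.inv().apply(P.reshape(-1,3)-o['eef_pos']).reshape(P.shape)
for a,b in((-36,-28),(20,24),(24,28),(28,32),(32,36),(36,45),(45,60),(60,65),(65,70),(70,75),(75,80),(80,85),(85,90),(90,95),(95,98),(98,101),(101,104),(104,108)):
    m=(Q[...,2]>a/1e3)&(Q[...,2]<b/1e3)&(abs(Q[...,0])<.021)&(abs(Q[...,1])<.03)
    q=Q[m][:,:2]
    if len(q)<15: print(a,len(q)); continue
    s=least_squares(lambda p:np.hypot(q[:,0]-p[0],q[:,1]-p[1])-p[2],[0,0,.015],loss='soft_l1',f_scale=.0007)
    print(a,b,len(q),(s.x*1e3).round(2),'xrange',(np.percentile(q[:,0],[1,99])*1e3).round(1),'ymin',(q[:,1].min()*1e3).round(1))
for row in range(192,262,6):
    cc=np.where((d[row]>0)&(Q[row,:,2]<.115)&(abs(Q[row,:,0])<.03))[0]
    print(row,(cc.min(),cc.max(),(cc.min()+cc.max())/2) if len(cc) else None, np.median(Q[row,cc,2]).round(3) if len(cc) else '')
nb=np.array([.5699,.2302,.1043]); print('ball in tool',r.inv().apply(nb-o['eef_pos']).round(4)); 
for x in([.5718,.2301,.1043],[.573,.2264,.1052]): print(r.inv().apply(np.array(x)-o['eef_pos']).round(4))
E
```

```text
-36 -28 8906 [-0.28 -2.6  11.93] xrange [-19.6  19.5] ymin -17.5
20 24 706 [-0.16  0.29 16.12] xrange [-16.1  15.8] ymin -17.6
24 28 272 [-0.12  0.89 17.88] xrange [-16.7  16.2] ymin -17.6
28 32 233 [-0.12  1.06 18.04] xrange [-16.6  16.4] ymin -17.6
32 36 225 [-0.06  1.05 18.05] xrange [-16.5  16.7] ymin -17.5
36 45 28 [-0.08  1.28 18.02] xrange [-13.6  12. ] ymin -16.9
45 0
60 65 58 [ 0.3   2.7  10.16] xrange [-5.1  6.6] ymin -9.4
65 70 589 [ 0.12  2.63 13.16] xrange [-13.3  13.2] ymin -13.9
70 75 266 [ 0.05  0.56 14.24] xrange [-14.6  14.5] ymin -14.2
75 80 188 [ 0.1   0.75 14.99] xrange [-14.9  14.8] ymin -14.6
80 85 105 [ 0.1   1.03 15.32] xrange [-14.   14.6] ymin -14.8
85 90 85 [ 0.16  1.24 15.32] xrange [-12.7  13.5] ymin -14.2
90 95 93 [ 0.12  0.85 14.77] xrange [-12.9  13.3] ymin -14.2
95 98 62 [ 0.17  0.87 14.79] xrange [-12.6  13.2] ymin -14.2
98 2
101 0
104 0
192 None 
198 (np.int64(267), np.int64(293), np.float64(280.0)) 0.093
204 (np.int64(262), np.int64(299), np.float64(280.5)) 0.08
210 (np.int64(259), np.int64(302), np.float64(280.5)) 0.072
216 (np.int64(256), np.int64(304), np.float64(280.0)) 0.069
222 (np.int64(255), np.int64(306), np.float64(280.5)) 0.067
228 (np.int64(254), np.int64(306), np.float64(280.0)) 0.036
234 (np.int64(254), np.int64(306), np.float64(280.0)) 0.029
240 (np.int64(250), np.int64(310), np.float64(280.0)) 0.023
246 (np.int64(246), np.int64(314), np.float64(280.0)) 0.022
252 (np.int64(243), np.int64(317), np.float64(280.0)) 0.019
258 (np.int64(242), np.int64(318), np.float64(280.0)) 0.013
ball in tool [ 0.0022 -0.0024  0.151 ]
[ 0.0016 -0.0009  0.152 ]
[-0.0023 -0.0003  0.1514]
```

```bash
python3 - <<'E'
from h import *
from workcell import bot
o=bot.get_obs(); c=dict(np.load('pics/wrist5.npz')); d=c['d']
r=R.from_quat(o['tool_rot']); T=lambda X:r.inv().apply(X-o['eef_pos']).round(4)
im=cv2.imread('pics/wrist5.png'); sub=im[186:198,274:294].min(2); v,u=np.unravel_index(sub.argmax(),sub.shape); print('dimple',u+274,v+186,sub.max()); 
w=np.clip(sub.astype(float)-120,0,None); vv,uu=np.mgrid[186:198,274:294]; cu,cv=(w*uu).sum()/w.sum(),(w*vv).sum()/w.sum(); print(cu,cv)
dd=np.median(d[191:195,281:286]); print(T(at_depth(c,[(cu,cv)],dd)), T(at_z(c,[(cu,cv)],.1126)))
# right one's offset check
print(im[186:198,280:288].min(2))
E
```

```text
dimple 283 193 154
284.62820512820514 193.52991452991452
[[ 0.0034 -0.0017  0.1422]] [[ 0.0034 -0.002   0.1412]]
[[ 49  50  51  49  50  48  46  44]
 [ 53  53  54  53  50  49  48  46]
 [ 56  56  57  57  55  53  50  49]
 [ 58  59  62  62  60  57  52  52]
 [ 63  73  81  81  76  68  58  53]
 [ 75  95 109 110 103  88  68  56]
 [ 87 117 136 139 129 107  79  61]
 [ 91 125 148 154 144 118  85  63]
 [ 87 114 136 145 138 112  83  66]
 [ 84  96 109 117 114  98  83  74]
 [ 82  85  89  92  91  88  83  81]
 [ 82  82  83  85  85  84  84  84]]
```

jog_arm(
  jaw=[1, 1, 1, 1, 1, 1, 1, 1],
  linear=[
    [0.002, -0.003, -0.01],
    [0.002, -0.003, -0.02],
    [0.002, -0.003, -0.03],
    [0.002, -0.003, -0.035],
    [0.002, -0.003, -0.035],
    [0.002, -0.003, -0.035],
    [0.002, -0.003, -0.035],
    [0.002, -0.003, -0.035],
  ],
  delta_rot=[
    [0, 0, 0],
    [0, 0, 0],
    [0, 0, 0],
    [0, 0, 0],
    [0, 0, 0],
    [0, 0, 0],
    [0, 0, 0],
    [0, 0, 0],
  ],
)

```text
clock: 8.5
eef_pos: [0.4667, 0.2002, 0.2557]
tool_rot: [0.571, 0.764, 0.24, 0.18]
ft_force: [-1.7, -0.1, -4.5]
grip_width: 0.0314
```

```bash
cat > look.py <<'E'
from h import *
from workcell import bot
from scipy.optimize import least_squares
import sys
k=sys.argv[1]
o=bot.get_obs(); c=bot.calibration('wrist'); p,d=bot.camera('wrist'); im=p[:,:,::-1].copy(); cv2.imwrite(f'pics/w{k}.png',im); np.savez(f'pics/w{k}.npz',d=d,**c)
print('tcp',o['eef_pos'],o['tool_rot'],'F',o['ft_force'].round(2),'M',o['ft_torque'].round(2),o['grip_width'],o['clock'])
print('to nominal axis rot',delta(o['eef_pos'],o['tool_rot'],o['eef_pos'],unit()[1])[1])
r=R.from_quat(o['tool_rot']); P=cloud(c,d); Q=r.inv().apply(P.reshape(-1,3)-o['eef_pos']).reshape(P.shape)
for a,b in((28,36),(75,98)):
    m=(Q[...,2]>a/1e3)&(Q[...,2]<b/1e3)&(abs(Q[...,0])<.021)&(abs(Q[...,1])<.03); q=Q[m][:,:2]
    if len(q)<15: continue
    rr=.018 if a<40 else .015
    s=least_squares(lambda p:np.hypot(q[:,0]-p[0],q[:,1]-p[1])-rr,[0,0],loss='soft_l1',f_scale=.0007); print('gun',a,b,len(q),(s.x*1e3).round(2))
hsv=cv2.cvtColor(im,cv2.COLOR_BGR2HSV)
reg=(np.hypot(P[...,0]-.57,P[...,1]-.23)<.03)&(P[...,2]>.075)&(P[...,2]<.13)
mb=reg&(hsv[...,1]>100)&(hsv[...,0]<32)&(hsv[...,0]>12)
q=Q[mb&(P[...,2]>.099)]
v,u=np.where(mb)
if len(q)>20:
    s=least_squares(lambda m:np.linalg.norm(q-m,axis=1)-.008,np.median(q,0)+[0,0,.005],loss='soft_l1',f_scale=.0007); print('ball tool',(s.x*1e3).round(2),len(q),'world',(r.apply(s.x)+o['eef_pos']).round(4), 'u',u.min(),u.max(),'v',v.min(),v.max())
    a,b=int(u.mean()),int(v.mean()); cv2.imwrite(f'pics/w{k}c.png',cv2.resize(im[b-30:b+40,a-40:a+40],None,fx=7,fy=7,interpolation=2))
E
python3 look.py 6
```

```text
tcp [0.46670103 0.20021234 0.25572454] [0.57132023 0.7638446  0.24017844 0.1801359 ] F [-1.66 -0.06 -4.53] M [-0.32  1.07 -0.01] 0.03144205546231666 8.5
to nominal axis rot [-0.06 -0.02  0.1 ]
gun 28 36 464 [0.3  0.89]
gun 75 98 536 [0.54 0.76]
ball tool [ -0.38   1.35 185.58] 253 world [0.5699 0.2301 0.1044] u 269 289 v 166 192
```

View pics/w6c.png

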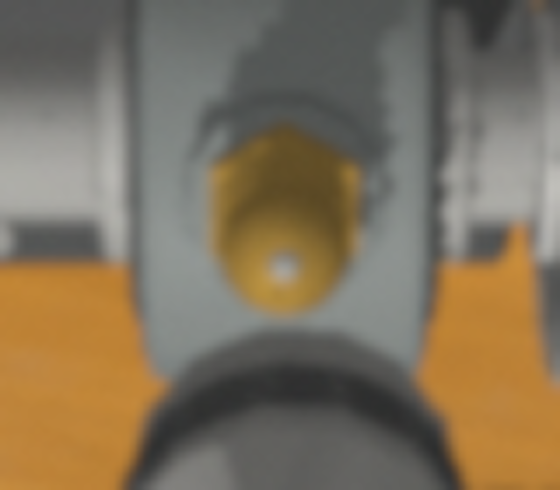

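jog_arm(
  jaw=[1, 1, 1, 1, 1, 1, 1, 1],
  linear=[
    [-0.0008, 0.0005, 0.005],
    [-0.0008, 0.0005, 0.018],
    [-0.0008, 0.0005, 0.032],
    [-0.0008, 0.0005, 0.045],
    [-0.0008, 0.0005, 0.055],
    [-0.0008, 0.0005, 0.062],
    [-0.0008, 0.0005, 0.064],
    [-0.0008, 0.0005, 0.064],
  ],
  delta_rot=[
    [0, 0, 0],
    [0, 0, 0],
    [0, 0, 0],
    [0, 0, 0],
    [0, 0, 0],
    [0, 0, 0],
    [0, 0, 0],
    [0, 0, 0],
  ],
)

```text
clock: 9.22
eef_pos: [0.5027, 0.2098, 0.2032]
tool_rot: [0.571, 0.764, 0.24, 0.18]
ft_force: [0.0, 0.5, -4.3]
grip_width: 0.0314
```

```bash
python3 look.py 7; python3 - <<'E'
from h import *
from workcell import bot
for k,(a,b,e,f) in dict(side=(125,215,245,345),top=(180,260,120,220)).items():
    c=bot.calibration(k); p,d=bot.camera(k); cv2.imwrite(f'pics/{k}7.png',p[:,:,::-1]); np.savez(f'pics/{k}7.npz',d=d,**c)
    cv2.imwrite(f'pics/{k}7c.png',cv2.resize(p[a:b,e:f,::-1],None,fx=6.5,fy=6.5,interpolation=2))
E
```

```text
tcp [0.50270816 0.20980289 0.20316633] [0.57145506 0.76388326 0.23982835 0.18001069] F [ 0.01  0.46 -4.32] M [-0.29  1.06  0.04] 0.03140211454074292 9.2167
to nominal axis rot [-0.1  -0.01  0.1 ]
gun 28 36 452 [0.32 0.86]
gun 75 98 535 [0.55 0.71]
```

View pics/side7c.png

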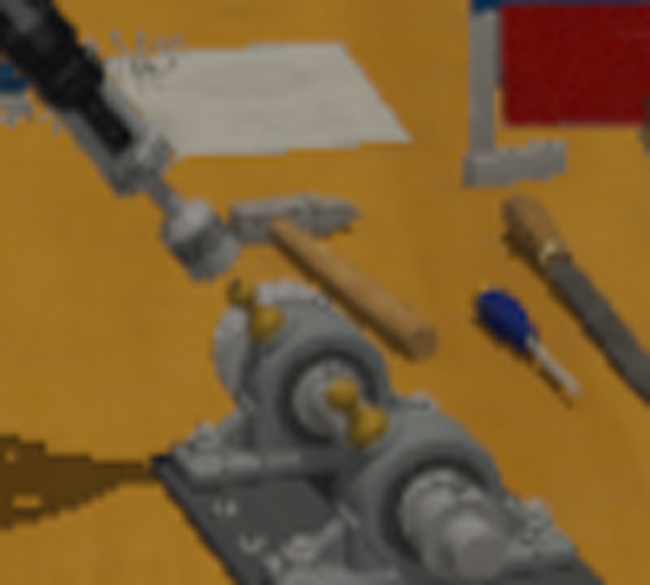

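View pics/w7.png

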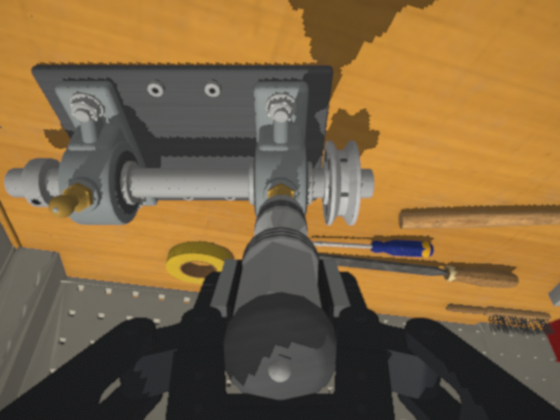

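View pics/top7c.png

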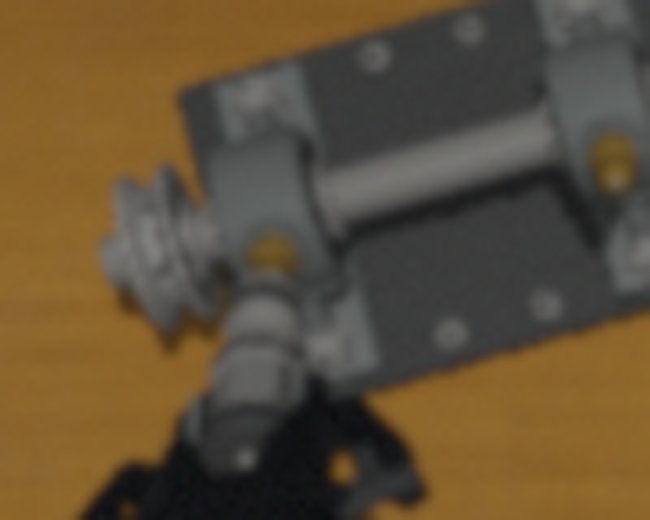

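```bash
python3 - <<'E'
from h import *
from workcell import bot
o=bot.get_obs(); r=R.from_quat(o['tool_rot'])
print(o['eef_pos'],r.inv().apply(np.array([.5699,.2301,.1044])-o['eef_pos']).round(4))
E
```

```text
[0.50295891 0.21010768 0.20478707] [ 0.0003 -0.0005  0.1223]
```

```bash
python3 look.py 8; python3 - <<'E'
from h import *
from workcell import bot
o=bot.get_obs(); r=R.from_quat(o['tool_rot']); c=bot.calibration('wrist')
print(o['eef_pos'],r.inv().apply(np.array([.5699,.2301,.1044])-o['eef_pos']).round(4),'cam in tool',r.inv().apply(c['origin']-o['eef_pos']).round(4))
c=dict(np.load('pics/w8.npz')); d=c['d']; P=cloud(c,d); im=cv2.imread('pics/w8.png');hsv=cv2.cvtColor(im,cv2.COLOR_BGR2HSV)
# right nipple ball
reg=(np.hypot(P[...,0]-.612,P[...,1]-.087)<.03)&(P[...,2]>.098)&(P[...,2]<.13)&(hsv[...,1]>100)&(hsv[...,0]<32)&(hsv[...,0]>12)
from scipy.optimize import least_squares
q=P[reg]; s=least_squares(lambda m:np.linalg.norm(q-m,axis=1)-.008,np.median(q,0)-[0,0,.005],loss='soft_l1',f_scale=.0007); print('right ball',s.x.round(4),len(q)); a=np.radians(UY); L=s.x+.15*np.array([-np.sin(a),np.cos(a),0]); print('left from right',L.round(4),r.inv().apply(L-o['eef_pos']).round(4))
E
```

```text
tcp [0.50295891 0.21010768 0.20478707] [0.57117103 0.76359228 0.24101151 0.1805656 ] F [-0.09 -0.14 -4.46] M [-0.38  1.07 -0.01] 0.031545052272994464 9.3667
to nominal axis rot [ 0.05 -0.04  0.1 ]
gun 28 36 456 [0.28 0.87]
gun 75 98 538 [0.53 0.75]
[0.50298503 0.21012597 0.20497851] [ 0.0003 -0.0006  0.1224] cam in tool [ 1.000e-04 -7.870e-02 -1.246e-01]
right ball [0.6121 0.086  0.1043] 436
left from right [0.57   0.23   0.1043] [ 0.0002 -0.0007  0.1226]
```

jog_arm(
  jaw=[1, 1, 1, 1, 1, 1, 1, 1],
  linear=[
    [-0.0003, -0.0014, 0.001],
    [-0.0003, -0.0014, 0.004],
    [-0.0003, -0.0014, 0.008],
    [-0.0003, -0.0014, 0.012],
    [-0.0003, -0.0014, 0.015],
    [-0.0003, -0.0014, 0.018],
    [-0.0003, -0.0014, 0.018],
    [-0.0003, -0.0014, 0.018],
  ],
  delta_rot=[
    [0, 0, 0],
    [0, 0, 0],
    [0, 0, 0],
    [0, 0, 0],
    [0, 0, 0],
    [0, 0, 0],
    [0, 0, 0],
    [0, 0, 0],
  ],
)

```text
clock: 10.08
eef_pos: [0.5117, 0.2123, 0.1883]
tool_rot: [0.571, 0.764, 0.24, 0.18]
ft_force: [0.1, 0.1, -4.1]
grip_width: 0.0313
```

```bash
cat > st.py <<'E'
from h import *
from workcell import bot
o=bot.get_obs(); r=R.from_quat(o['tool_rot'])
B=np.array([.57,.23,.1043])
print(o['eef_pos'],'ball',(r.inv().apply(B-o['eef_pos'])*1e3).round(2),'Ftool',r.inv().apply(o['ft_force']-[0,0,-4.45]).round(2),'Mtool',r.inv().apply(o['ft_torque']).round(2),'rot',delta(o['eef_pos'],o['tool_rot'],o['eef_pos'],unit()[1])[1],o['grip_width'],o['clock'])
E
python3 st.py
```

```text
[0.51170536 0.21226234 0.18831109] ball [  0.62   1.78 103.77] Ftool [ 0.12  0.27 -0.23] Mtool [ 1.21  0.01 -0.  ] rot [-0.03 -0.02  0.1 ] 0.03129780535981275 10.0833
```

jog_arm(
  jaw=[1, 1, 1, 1, 1, 1, 1, 1],
  linear=[
    [0, 0, 0],
    [0, 0, 0],
    [0, 0, 0.001],
    [0, 0, 0.002],
    [0, 0, 0.003],
    [0, 0, 0.004],
    [0, 0, 0.005],
    [0, 0, 0.005],
  ],
  delta_rot=[
    [0, 0, 0],
    [0, 0, 0],
    [0, 0, 0],
    [0, 0, 0],
    [0, 0, 0],
    [0, 0, 0],
    [0, 0, 0],
    [0, 0, 0],
  ],
)

```text
clock: 10.75
eef_pos: [0.5147, 0.2132, 0.1856]
tool_rot: [0.571, 0.763, 0.241, 0.181]
ft_force: [-6.2, -2.3, 3.7]
grip_width: 0.0313
```

```bash
python3 st.py
```

```text
[0.51473805 0.21322365 0.1855934 ] ball [ 0.53  0.5  99.72] Ftool [ -0.45  -0.68 -10.49] Mtool [ 1.34 -0.11  0.02] rot [ 0.1  -0.03  0.09] 0.03127786427584505 10.75
```

Axial contact of 10.5 N with under 1 N lateral, so it is well centred. Pushing on slowly.

jog_arm(
  jaw=[1, 1, 1, 1, 1, 1, 1, 1],
  linear=[
    [0, 0, 0.001],
    [0, 0, 0.002],
    [0, 0, 0.003],
    [0, 0, 0.004],
    [0, 0, 0.005],
    [0, 0, 0.006],
    [0, 0, 0.007],
    [0, 0, 0.007],
  ],
  delta_rot=[
    [0, 0, 0],
    [0, 0, 0],
    [0, 0, 0],
    [0, 0, 0],
    [0, 0, 0],
    [0, 0, 0],
    [0, 0, 0],
    [0, 0, 0],
  ],
)

```text
clock: 11.42
eef_pos: [0.5185, 0.2143, 0.1782]
tool_rot: [0.571, 0.764, 0.24, 0.18]
ft_force: [4.3, 1.4, -8.0]
grip_width: 0.0315
```

```bash
python3 st.py
```

```text
[0.51850973 0.21428594 0.17818818] ball [ 0.59  1.76 91.4 ] Ftool [0.1  1.65 5.54] Mtool [0.44 0.07 0.02] rot [-0.03 -0.03  0.1 ] 0.03152372119392151 11.4167
```

jog_arm(
  jaw=[1, 1, 1, 1, 1, 1, 1, 1],
  linear=[
    [0, 0, 0],
    [0, 0, 0],
    [0, 0, 0],
    [0, 0, 0.001],
    [0, 0, 0.002],
    [0, 0, 0.003],
    [0, 0, 0.003],
    [0, 0, 0.003],
  ],
  delta_rot=[
    [0, 0, 0],
    [0, 0, 0],
    [0, 0, 0],
    [0, 0, 0],
    [0, 0, 0],
    [0, 0, 0],
    [0, 0, 0],
    [0, 0, 0],
  ],
)

```text
clock: 12.08
eef_pos: [0.5202, 0.2148, 0.1761]
tool_rot: [0.571, 0.764, 0.241, 0.18]
ft_force: [5.9, 1.5, -7.5]
grip_width: 0.0315
```

```bash
python3 st.py
```

```text
[0.5202075  0.21481128 0.17614169] ball [ 0.56  1.43 88.71] Ftool [-0.22  3.25  5.94] Mtool [ 0.48  0.11 -0.03] rot [ 0.01 -0.03  0.09] 0.03152573304910398 12.0833
```

jog_arm(
  jaw=[1, 1, 1, 1, 1, 1, 1, 1],
  linear=[
    [0, 0.0005, 0.001],
    [0, 0.0005, 0.002],
    [0, 0.0005, 0.003],
    [0, 0.0005, 0.004],
    [0, 0.0005, 0.005],
    [0, 0.0005, 0.006],
    [0, 0.0005, 0.006],
    [0, 0.0005, 0.006],
  ],
  delta_rot=[
    [0, 0, 0],
    [0, 0, 0],
    [0, 0, 0],
    [0, 0, 0],
    [0, 0, 0],
    [0, 0, 0],
    [0, 0, 0],
    [0, 0, 0],
  ],
)

```text
clock: 12.75
eef_pos: [0.523, 0.2155, 0.1724]
tool_rot: [0.571, 0.764, 0.241, 0.18]
ft_force: [-7.7, -2.6, 5.2]
grip_width: 0.0312
```

```bash
python3 st.py
```

```text
[0.5229701  0.21554743 0.17236935] ball [ 0.63  1.25 83.98] Ftool [ -0.35  -1.13 -12.6 ] Mtool [ 1.43 -0.06  0.09] rot [ 0.01 -0.03  0.11] 0.03115832633838117 12.75
```

jog_arm(
  jaw=[1, 1, 1, 1, 1, 1, 1, 1],
  linear=[
    [0, 0, 0.001],
    [0, 0, 0.002],
    [0, 0, 0.003],
    [0, 0, 0.004],
    [0, 0, 0.005],
    [0, 0, 0.006],
    [0, 0, 0.006],
    [0, 0, 0.006],
  ],
  delta_rot=[
    [0, 0, 0],
    [0, 0, 0],
    [0, 0, 0],
    [0, 0, 0],
    [0, 0, 0],
    [0, 0, 0],
    [0, 0, 0],
    [0, 0, 0],
  ],
)

```text
clock: 13.42
eef_pos: [0.5261, 0.2165, 0.1677]
tool_rot: [0.571, 0.764, 0.241, 0.18]
ft_force: [-9.8, -4.3, 7.2]
grip_width: 0.0313
```

```bash
python3 st.py; python3 look.py 9
```

```text
[0.52614575 0.2165359  0.16770975] ball [ 0.56  1.18 78.25] Ftool [ -1.35  -2.06 -15.63] Mtool [ 1.56 -0.07  0.04] rot [ 0.02 -0.04  0.11] 0.031258064540318445 13.4167
tcp [0.52614575 0.2165359  0.16770975] [0.5711245  0.76374197 0.24074905 0.18042978] F [-9.84 -4.29  7.17] M [-0.48  1.49 -0.07] 0.031258064540318445 13.4167
to nominal axis rot [ 0.02 -0.04  0.11]
gun 28 36 464 [0.26 0.78]
gun 75 98 314 [0.49 0.72]
```

View pics/w9.png

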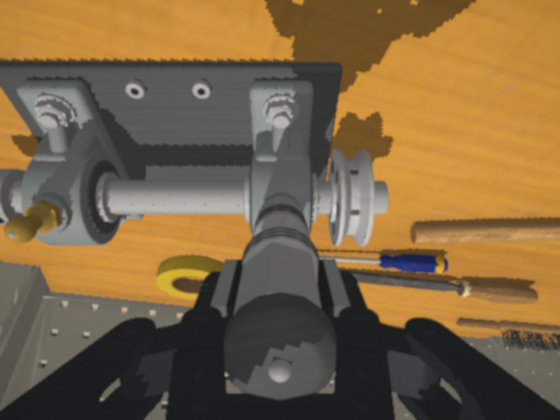

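jog_arm(
  jaw=[1, 1, 1, 1, 1, 1, 1, 1],
  linear=[
    [0, -0.0003, 0.001],
    [0, -0.0003, 0.002],
    [0, -0.0003, 0.0025],
    [0, -0.0003, 0.0025],
    [0, -0.0003, 0.0025],
    [0, -0.0003, 0.0025],
    [0, -0.0003, 0.0025],
    [0, -0.0003, 0.0025],
  ],
  delta_rot=[
    [0, 0, 0],
    [0, 0, 0],
    [0, 0, 0],
    [0, 0, 0],
    [0, 0, 0],
    [0, 0, 0],
    [0, 0, 0],
    [0, 0, 0],
  ],
)

```text
clock: 14.13
eef_pos: [0.5274, 0.2169, 0.1658]
tool_rot: [0.571, 0.764, 0.241, 0.181]
ft_force: [-10.4, -2.8, 8.8]
grip_width: 0.0314
```

```bash
python3 st.py; python3 look.py 10;  python3 - <<'E'
from h import *
from workcell import bot
# slip check: flange-bottom / flange-top edge position in tool z, before (w6) and now
for k in (6,9,10):
    d=np.load(f'pics/w{k}.npz')['d']; col=d[215:290,276:285]; print(k,[float(np.median(x).round(4)) for x in col[::3]])
for k,(a,b,e,f) in dict(side=(125,215,245,345)).items():
    c=bot.calibration(k); p,d=bot.camera(k); cv2.imwrite('pics/side10c.png',cv2.resize(p[a:b,e:f,::-1],None,fx=6.5,fy=6.5,interpolation=2)); cv2.imwrite('pics/side10.png',p[:,:,::-1])
E
```

```text
[0.52738972 0.21689486 0.16581844] ball [ 0.57  1.16 75.96] Ftool [  0.25  -1.18 -17.03] Mtool [ 1.54 -0.07 -0.03] rot [ 0.05 -0.03  0.11] 0.0313502533955798 14.1333
tcp [0.52738972 0.21689486 0.16581844] [0.57109668 0.76365826 0.24095848 0.18059248] F [-10.38  -2.79   8.81] M [-0.5   1.46 -0.02] 0.0313502533955798 14.1333
to nominal axis rot [ 0.05 -0.03  0.11]
gun 28 36 454 [0.31 0.78]
gun 75 98 256 [0.53 0.77]
6 [0.20419999957084656, 0.20319999754428864, 0.20270000398159027, 0.20170000195503235, 0.17000000178813934, 0.1671999990940094, 0.16380000114440918, 0.1606999933719635, 0.15929999947547913, 0.15950000286102295, 0.15639999508857727, 0.15330000221729279, 0.15070000290870667, 0.1485999971628189, 0.14560000598430634, 0.14350000023841858, 0.14169999957084656, 0.1387999951839447, 0.13660000264644623, 0.13410000503063202, 0.13230000436306, 0.13009999692440033, 0.12809999287128448, 0.12620000541210175, 0.12489999830722809]
9 [0.1973000019788742, 0.19679999351501465, 0.1956000030040741, 0.19580000638961792, 0.1695999950170517, 0.16599999368190765, 0.16369999945163727, 0.1600999981164
[... 184 characters left out ...]
2983246, 0.13840000331401825, 0.13660000264644623, 0.13410000503063202, 0.13199999928474426, 0.1298000067472458, 0.12809999287128448, 0.12620000541210175, 0.12489999830722809]
10 [0.19580000638961792, 0.19529999792575836, 0.19439999759197235, 0.19359999895095825, 0.16940000653266907, 0.1665000021457672, 0.16410000622272491, 0.16050000488758087, 0.15929999947547913, 0.15860000252723694, 0.15639999508857727, 0.15379999577999115, 0.15129999816417694, 0.14810000360012054, 0.14509999752044678, 0.14350000023841858, 0.1404999941587448, 0.13809999823570251, 0.13609999418258667, 0.1339000016450882, 0.13179999589920044, 0.1298999935388565, 0.12800000607967377, 0.12600000202655792, 0.12460000067949295]
```

View pics/side10c.png

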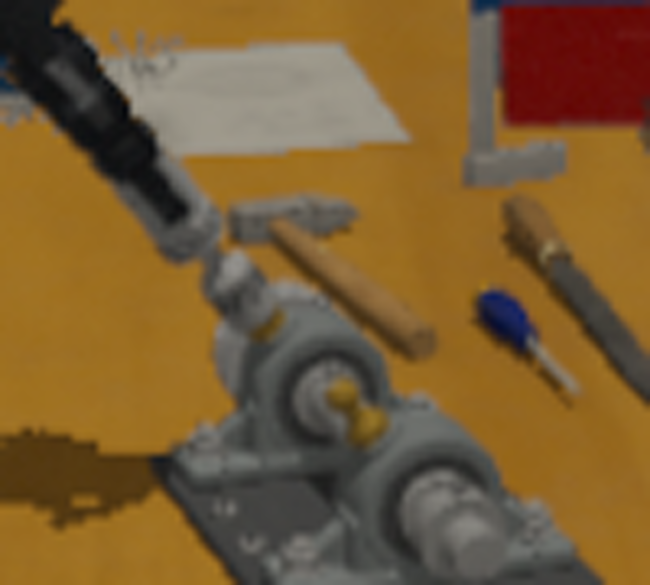

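jog_arm(
  jaw=[1, 1, 1, 1, 1, 1, 1, 1],
  linear=[
    [0, 0, 0],
    [0, 0, 0],
    [0, 0, 0],
    [0, 0, 0],
    [0, 0, 0],
    [0, 0, 0],
    [0, 0, 0],
    [0, 0, 0],
  ],
  delta_rot=[
    [0, 0, 0],
    [0, 0, 0],
    [0, 0, 0],
    [0, 0, 0],
    [0, 0, 0],
    [0, 0, 0],
    [0, 0, 0],
    [0, 0, 0],
  ],
)

```text
clock: 14.9
eef_pos: [0.5274, 0.2169, 0.1658]
tool_rot: [0.571, 0.764, 0.241, 0.181]
ft_force: [-10.9, -3.0, 7.8]
grip_width: 0.0313
```

```bash
python3 st.py; python3 - <<'E'
from h import *
from workcell import bot
p,d=bot.camera('top'); q=p[:,:,::-1]; cv2.imwrite('pics/top11.png',q)
c=bot.camera('wrist')[1]; print([float(np.median(x).round(4)) for x in c[215:230:3,276:285]])
E
```

```text
[0.52735832 0.21689786 0.16579323] ball [ 0.56  1.21 75.96] Ftool [  0.17  -2.2  -16.56] Mtool [ 1.55 -0.11 -0.02] rot [ 0.05 -0.03  0.11] 0.03127567718278175 14.9
[0.19580000638961792, 0.19499999284744263, 0.19380000233650208, 0.19329999387264252, 0.16979999840259552]
```

View pics/top11.png

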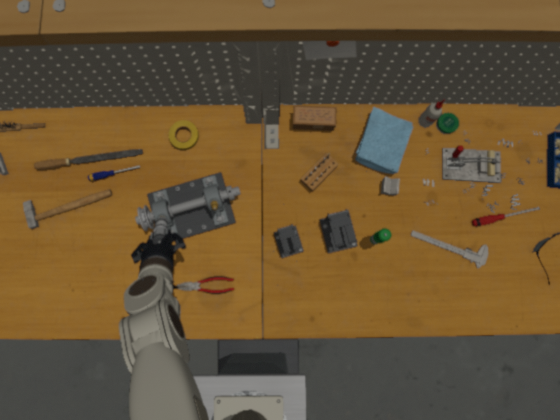

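The final top view shows the pliers (205,286), drill block (319,172), V-block (391,186) and green gun (383,236) where they started. The holder is empty and the gun is on the left nipple. The arm is steady, so I'm handing in.

```bash
python3 -c "
from workcell import bot
print(bot.job_done())"
```

```text
the job is handed in; nothing more can be done
None
```

I slid the silver grease gun out of the larger holder, snapped it onto nipple_left beside the pulley, and pushed it in. I handed the job in at about 15 s of the 42 s allowed, still gripping, square and pushing; no verdict was reported.

**Snap-on:** Contact began at 10.5 N along the axis with under 1 N sideways. The force then flipped to about 6 N pulling the coupler in, which is the snap. The push after that built up steadily.

**Stroke:** Three checks put the nozzle past the 7 mm half-way mark:
- The axial force settled at about 16.6–17 N, which suggests 11–12 mm.
- The measured distance to the ball gives about 10 mm.
- The depth image shows the coupler about 8.5–10 mm closer to the barrel.

**Hold:** Tool tilt was within about 0.1° of the nipple axis as measured. The gun itself leaned about 0.3° in the jaws. The barrel had not slipped in the grip (opening 31.3 mm).

**Surroundings:** In the last top view the pliers, drill block, V-block and green gun looked unmoved.

**Disagreements:**
- The stroke estimates spread over about 2–3 mm.
- The camera put the ball 1.7 mm lower than its stated 106 mm height. It also put it about 0.4 mm to one side of the gun's axis, while the remaining 1–2 N sideways force pointed the other way.

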